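# Clear the cutting mat: snips in the drawer, pin dish slid to its marked place

### The arm

A 6-joint arm with a two-finger parallel gripper is mounted at the origin on the work surface. World frame = base frame: x ahead of the robot, y to its left, z up, the work surface at z = 0. Lengths are in mm, angles in rad, forces in N, time in s.
With the tool pointing down it reaches from about 400 to 925 mm from the base axis. Payload 12.5 kg.
Tool frame: the origin (TCP) lies midway between the tips of the shut fingers; the grasp point (between the pads) lies 19 mm behind it; z points along the fingers, y is the line along which they close (so a half turn about z gives the same grasp; the last joint's range is limited). The gripper opens to 95 mm and grips with 3 to 60 N. Pads are 20 mm wide; open, the fingers measure 119 mm over their backs; the gripper's body (75 mm by 180 mm) begins 59 mm behind the grasp point.
Start: joints at [1.016, 0.491, 1.559, -0, 1.092, -0.106], TCP at [271.165, 563.131, 214.661] pointing down, gripper open.
Joint ranges: [-3.1, 3.1], [-0.84, 2.19], [0.05, 2.79], [-1.13, 4.28], [0.06, 2.93], [-2.69, 2.69]. Speed limits (rad/s): [2.22, 2.22, 2.79, 3.14, 3.14, 3.14].

### API

Orientations are given as [roll, pitch, yaw] about the fixed x, y, z axes, in that order (R = Rz(yaw) Ry(pitch) Rx(roll)).
In Python, from cell import env gives the robot as it stands.
- The arm moves only by the tool carry_out, never from a script. Its argument "series" is a list of rows, each a list of 4 numbers: the shift along the world's x, y, z normalised to -1 to 1, where 1 is 5 cm, then the turn about the world's z normalised to -1 to 1, where 1 is 6 degrees. In form: [[x, y, z, turn], ...]. A call has exactly 5 rows; each row shifts and turns the commanded pose from where the row before left it; what a row does not reach is not made up. A row lasts 1/10 s, in which the tool goes at most 50 mm and 8.59 degrees, less where a joint would pass 70% of its speed; a pose out of reach is approached as far as the arm can. A call with a number of a shift or a turn outside -1 to 1 is refused whole. A call with a gripper value outside its range is refused whole. "fingers" is the closure, from -1 (fully open) to 1 (shut), set as the call begins (left out, the last holds). The fingers move at their own pace and stop on an object; the grip force is fixed at half the most. Time passes only in rows, so rows that do not move let the fingers close, or fill a call up. It gives the time, the measured TCP pose, the force, the opening and the grip force at its end, in the units of the state.
- env.state(): the state, without advancing time (a new reading comes with each control period).
- env.read_camera(name): name is "side" or "top" or "wrist"; returns the picture (384x512x3 uint8, red, green, blue); there is no depth.
- env.calibration(name): a dict with "K" (3x3 intrinsics, pixels), "dist" ([k1, k2, p1, p2, k3] as OpenCV has them; the pictures are not rectified), "pose" (4x4, takes a point from camera to world coordinates). Camera axes: x right, y down, z forward; pixel columns grow to the right and rows downward; lengths in mm; the calibration is good to about 2 mm. A picture is of the moment at which its call begins: read the wrist's pose just before it. calibration takes no time and is no camera call; for the wrist camera it gives the pose at the moment of the call.
- env.job_done(): hands the job in; it is judged then, once.
Trained networks look in the newest picture that a camera, given by its name, has taken for a name from the list of things; names that differ only in an ending like _2 or _b are one class to them, and where a whole thing is asked for, a point or a joint stands for the part that bears it (a point fixed in the world has none). Each returns a list of dicts, best first, with "conf" (0 to 1); they miss things now and then, are a little off and sometimes report something else, mostly with a low value. They report only what shows in the picture. A call takes as long as a camera call.
- env.look_for(camera, label): "position" ([row, column] as shares, 0 to 1, of the picture: columns of its width, rows of its height, amid what is visible of it).
The state is a dict: "t": time; "joints": joint angles; "qvel": joint speeds; "tau": joint torques, N m; "eef_pos": TCP position; "tcp_rot": TCP orientation; "ft_force": force on the tool from outside, world axes, zero at the start; "moment": the same for the moment, N m; "opening": opening from 0.0 (shut) to 1.0 (fully open); "grip_force": force on a finger pad.
Only numpy, scipy, OpenCV 4.12 (cv2) and the standard library are available. Lean on these libraries where they do the work, as an engineer would, in place of code of your own. Each camera call takes 0.05 s, during which the arm holds its last target. There are 200 camera calls.

### The job

Clear the cutting mat for the next cut. Put the thread snips away in the open notions drawer and slide the drawer fully shut, and slide the full pin dish over to its place, wholly inside the large taped square on the table, keeping it flat on the surface all the way: do not lift or tip it, or the pins will spill. Leave the pattern weight, the thread cone and the rotary cutter where they are.

Things in the scene. Friction and masses are not known exactly. Their poses are not given: they have to be found in the camera images.
- pin_dish: Round magnetic pin dish heaped with pins (stuck to it), loose, 0.15 to 0.31 kg. 112 mm diameter at 13 to 18 mm above its underside, narrowing to 92 mm at the foot; rim 28 mm high, pins up to 36 mm. Too wide to take between the fingers. Slides with friction of about 0.6. Origin: centre of its flat underside, z up. Starts on the cutting mat; its yaw does not matter
- large_square: Dish's place: a square outline of 12 mm wide masking tape stuck on the bare table to the right of the mat, 140 mm inside, 164 mm outside, no noticeable thickness. Fixed. Origin: centre of the square on the table top (z = 0); x and y run parallel to its sides. It may be nearer to the robot or farther away than the small square
- snips: Spring thread snips lying flat on the mat, 125 mm long, 26 mm wide across the two handle halves and 14 mm thick there, 60 g. Origin: underside, in the middle of the handles, a good place to grip across the width. x points along the snips to the blades (thin, at the +x end), the finger ring is at the -x end, y is across the handles, z up
- notions: Low wooden drawer unit standing on the table to the left, 200 mm deep (x) by 240 mm wide (y) by 85 mm high, one drawer. Fixed. Origin: centre of its underside; its front looks along its own -x, which is roughly towards the mat (world -y)
- notions_drawer0 (a joint): Drawer opening in m: 0 fully shut, 0.134 fully out, grows as the drawer slides out along the unit's -x. It starts 0.11 to 0.13 open and slides with about 1 N of friction, without spring or catch
- notions_drawer0_handle (a point): Middle of the drawer's handle: a level bar, 11 mm diameter, 120 mm long across the drawer, 47 mm above the table, 35 mm out in front of the drawer front (15 mm thick, 234 mm wide, top edge 73 mm above the table). x points into the unit (the direction that shuts the drawer), z up
- drawer_floor (a point): Centre of the drawer's inner floor, 22 mm above the table, moving with the drawer; x points into the unit, y across, z up. Floor inside 155 mm (x) by 198 mm (y), walls 41 mm high, empty. The handle bar is 133 mm from here along -x, the floor's front edge 78 mm; with the drawer open by q, only the front q - 6 mm of the floor is clear of the unit's top
- cutting_mat: Self-healing cutting mat with a printed grid, fixed on the table, 320 mm (x) by 450 mm (y), 2 mm thick, so its surface is at z = 0.002. Origin: centre of its underside
- pattern_weight: Bystander: dark steel pattern weight, disc of 64 mm diameter with a small knob, 46 mm high, standing in the small taped square (84 mm inside). Origin: centre of its underside
- thread_cone: Bystander: cone of thread, 60 mm diameter, 112 mm high, standing on the table beyond the mat. Origin: centre of its underside
- rotary_cutter: Bystander: rotary cutter, about 185 mm long and 20 mm high, lying on the table beyond the mat. Origin: underside, about the middle of its length; x points to the blade wheel

How it is judged (in metres and radians):
At the end, for the whole second after the job is handed in: Pin dish flat and at rest in the large taped square (centre within 16 mm of its centre along each side, so over the tape by 2 mm at most); snips at rest in the drawer; drawer shut to within 5 mm; pattern weight, thread cone and rotary cutter within 25 mm of their starts (x of pin_dish in the frame of large_square between -0.016 and 0.016 m and y of pin_dish in the frame of large_square between -0.016 and 0.016 m and height (world z) of pin_dish below 0.004 m and angle between pin_dish's own z axis and vertical below 0.05 rad and linear speed of each of pin_dish, snips below 0.02 m/s and x of snips in the frame of drawer_floor between -0.078 and 0.078 m and y of snips in the frame of drawer_floor between -0.099 and 0.099 m and z of snips in the frame of drawer_floor between -0.006 and 0.035 m and value of joint notions_drawer0 below 0.005 m and distance of each of pattern_weight, thread_cone, rotary_cutter from where it was at the start of the episode below 0.025 m); the robot touches nothing.
It fails at once if the pin dish is lifted more than 8 mm off the mat (height (world z) of pin_dish above 0.01 m).
It fails at once if the pin dish is tipped by more than 0.15 rad (9 degrees) (angle between pin_dish's own z axis and vertical above 0.15 rad).
It fails at once if the pattern weight is moved by more than 25 mm (distance of pattern_weight from where it was at the start of the episode above 0.025 m).
It fails at once if the thread cone is moved by more than 25 mm (distance of thread_cone from where it was at the start of the episode above 0.025 m).
It fails at once if the rotary cutter is moved by more than 25 mm (distance of rotary_cutter from where it was at the start of the episode above 0.025 m).
It also fails if it takes over 72 s, if anything falls off the work surface, if the arm or the gripper's body presses on something with over 40 N, if the wrist force passes 120 N, or if a joint passes its speed limit or range.

## Working session

There is one attempt and no reset: what is moved stays moved. The work goes in short steps, Python scripts to look and compute and a tool call to move; the robot and the scene stay as the last step left them, time stands still between calls to the robot, and variables do not carry over. Pictures are saved under pics/ and viewed, at most 10 in all, crops included, and the job is handed in when it is done.

Besides the shell and the picture viewer there is one more tool, called after "Emit:" as a command line: name --pt "numbers of a row" for each row, then --argument value for the rest. carry_out: Moves the arm, as the interface text tells. Its arguments: {"type":"object","properties":{"series":{"type":"array","items":{"type":"array","items":{"type":"number","minimum":-1,"maximum":1}}},"fingers":{"type":"number"}},"required":["series"]}

```bash
mkdir -p pics; cat > h.py <<'E'
import numpy as np, cv2
from cell import env
def ray(cam,uv,z,cal=None):
    c=cal or env.calibration(cam); K=np.array(c["K"],float);d=np.array(c["dist"],float);P=np.array(c["pose"],float)
    n=cv2.undistortPoints(np.array(uv,float).reshape(-1,1,2),K,d).reshape(-1,2)
    r=np.c_[n,np.ones(len(n))]@P[:3,:3].T; o=P[:3,3]
    return (o+r*((z-o[2])/r[:,2])[:,None])[:,:2]
def pix(cam,pts):
    c=env.calibration(cam);P=np.linalg.inv(np.array(c["pose"],float))
    return cv2.projectPoints(np.array(pts,float).reshape(-1,1,3),cv2.Rodrigues(P[:3,:3])[0],P[:3,3],np.array(c["K"],float),np.array(c["dist"],float))[0].reshape(-1,2)
def shot(cam,name,crop=None):
    im=env.read_camera(cam)
    o=im[...,::-1]
    if crop: r0,r1,c0,c1=crop;o=cv2.resize(o[r0:r1,c0:c1],None,fx=min(800/(c1-c0),600/(r1-r0)),fy=min(800/(c1-c0),600/(r1-r0)))
    cv2.imwrite(f"pics/{name}.png",o);return im
E
python3 - <<'E'
from h import *
shot("top","top0",(0,384,0,512))
for l,z in [("pin_dish",20),("large_square",0),("snips",9),("notions",85),("notions_drawer0_handle",47),("drawer_floor",22),("pattern_weight",30),("thread_cone",60),("rotary_cutter",10)]:
    for r in env.look_for("top",l)[:2]:
        uv=[r["position"][1]*512,r["position"][0]*384]
        print(l,round(r["conf"],2),np.round(uv),ray("top",uv,z)[0].round())
print(env.calibration("top")["pose"])
print(env.state())
E
```

```text
pin_dish 0.89 [306. 243.] [436. -58.]
large_square 0.86 [419. 186.] [ 592. -401.]
snips 0.53 [261. 190.] [594.  65.]
notions 0.69 [117. 210.] [538. 461.]
notions_drawer0_handle 0.9 [153. 217.] [518. 368.]
notions_drawer0_handle 0.41 [306. 242.] [438. -54.]
drawer_floor 0.89 [150. 214.] [530. 384.]
drawer_floor 0.46 [307. 242.] [439. -61.]
pattern_weight 0.56 [410. 252.] [ 401. -348.]
thread_cone 0.89 [237. 128.] [765. 127.]
thread_cone 0.73 [283. 218.] [504.   7.]
rotary_cutter 0.55 [318. 133.] [ 759. -109.]
[[-2.68715977e-02 -9.84140919e-01  1.75341290e-01  3.72828399e+02]
 [-9.99403693e-01  3.02535325e-02  1.66427733e-02  8.18682375e+01]
 [-2.16835277e-02 -1.74789515e-01 -9.84367030e-01  1.26576792e+03]
 [ 0.00000000e+00  0.00000000e+00  0.00000000e+00  1.00000000e+00]]
{'t': 0.5, 'joints': array([ 1.01641220e+00,  4.90922625e-01,  1.55892993e+00,  1.27726932e-05,
        1.09169851e+00, -1.05616651e-01]), 'qvel': array([-0.00241351,  0.00100298,  0.00027327, -0.00024564,  0.0014181 ,
       -0.00078812]), 'tau': array([-1.83952325e-03, -6.12060213e+01, -2.58278847e+01,  6.93222717e-02,
        4.47527447e-02, -3.32809100e-05]), 'eef_pos': array([271.14767622, 563.1239233 , 214.63655751]), 'tcp_rot': array([ 3.14155010e+00, -6.88747829e-06,  2.69281929e+00]), 'ft_force': array([-0.14004656,  0.43239327, -0.45645733]), 'moment': array([-0.02129829,  0.03043634, -0.03086793]), 'grip_force': 0.0, 'opening': 0.9980603858367892}
```

View pics/top0.png

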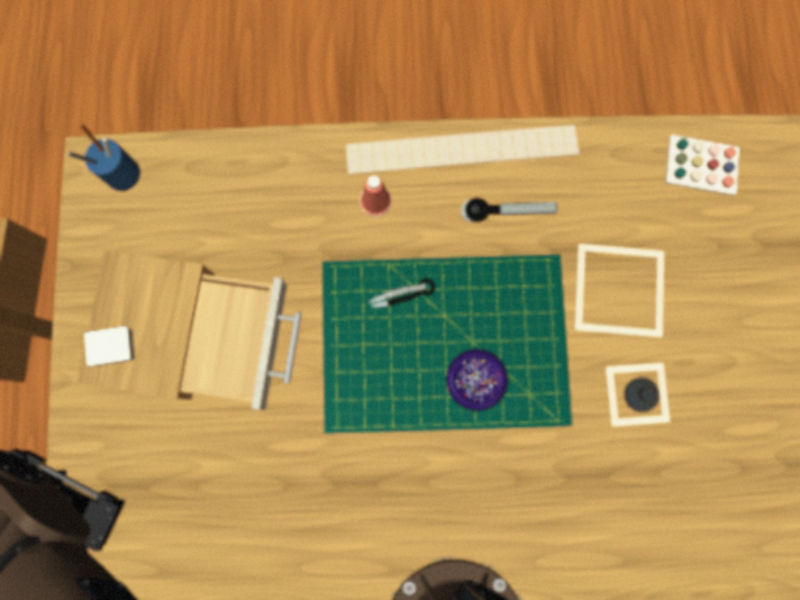

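The top view shows the blurry scene (800 px scale). The dish is at (477,379), and the snips lie between (372,303) for the blades and (430,287) for the ring. The large square is around (621,290), with the weight's square at (640,395). The drawer handle runs (297,315)–(288,382). The detector put the large square at its right edge, so I'll segment it instead.

```bash
python3 - <<'E'
from h import *
ims=np.mean([env.read_camera("top").astype(float) for _ in range(3)],0)
im=ims.astype(np.uint8)
s=512/800
hsv=cv2.cvtColor(im,cv2.COLOR_RGB2HSV)
def big(m,box):
    k=np.zeros(m.shape,np.uint8);r0,r1,c0,c1=[int(v*s) for v in box];k[r0:r1,c0:c1]=m[r0:r1,c0:c1]
    n,l,st,c=cv2.connectedComponentsWithStats(k);i=1+np.argmax(st[1:,4]);return (l==i).astype(np.uint8)
def pts(m): y,x=np.nonzero(m);return np.c_[x,y].astype(float)
# square
m=big(((hsv[...,1]<75)&(hsv[...,2]>190)).astype(np.uint8),(232,350,565,680))
w=ray("top",pts(m),0);r=cv2.minAreaRect(w.astype(np.float32));print("sq",r,w.mean(0))
# dish
m=big(((hsv[...,0]>110)&(hsv[...,0]<170)&(hsv[...,1]>60)).astype(np.uint8),(340,420,435,520))
m=cv2.morphologyEx(m,cv2.MORPH_CLOSE,np.ones((9,9)))
w=ray("top",pts(m),18);print("dish",cv2.minEnclosingCircle(w.astype(np.float32)),w.mean(0))
# snips
g=((hsv[...,0]>70)&(hsv[...,0]<95)&(hsv[...,1]>120)).astype(np.uint8)
m=big(((hsv[...,1]<110)|(hsv[...,2]<60)).astype(np.uint8),(275,312,362,445))
w=ray("top",pts(m),9);r=cv2.minAreaRect(w.astype(np.float32));print("snips",r,cv2.boxPoints(r),w.mean(0))
v=np.linalg.svd(w-w.mean(0))[2][0];print("ax",v,np.degrees(np.arctan2(v[1],v[0])))
# handle and drawer front
for n,p,z in [("handle",[(297,315),(288,382)],47),("fronttop",[(279,279),(259,408)],73),("unit",[(206,268),(187,396)],85),("weight",[(641,394)],25)]:
    q=ray("top",np.array(p)*s,z);print(n,q.round(1).tolist())
crop=cv2.resize(im[170:205,225:290,::-1],None,fx=8,fy=8,interpolation=cv2.INTER_CUBIC)
c2=cv2.resize(im[170:270,100:200,::-1],None,fx=5,fy=5,interpolation=cv2.INTER_CUBIC)
o=np.zeros((800,520,3),np.uint8);o[:280,:520]=crop;o[290:790,:500]=c2
cv2.imwrite("pics/c.png",cv2.resize(o,(390,600)))
E
```

```text
sq ((596.9906005859375, -334.36529541015625), (164.55056762695312, 164.85003662109375), 83.50685119628906) [ 595.10577148 -333.18249668]
dish ((437.5547790527344, -54.38599395751953), 54.01776885986328) [437.48402922 -54.34359556]
snips ((599.8873901367188, 75.15282440185547), (37.56304168701172, 124.40070343017578), 20.31688117980957) [[560.6777   126.96232 ]
 [603.87103   10.300994]
 [639.0971    23.34333 ]
 [595.90375  140.00465 ]] [599.681833    76.82568574]
ax [ 0.27139776 -0.96246727] -74.25254108749472
handle [[559.6, 264.4], [440.2, 281.2]]
fronttop [[621.2, 292.4], [395.2, 327.6]]
unit [[642.9, 421.3], [417.9, 451.1]]
weight [[400.2, -349.8]]
```

View pics/c.png

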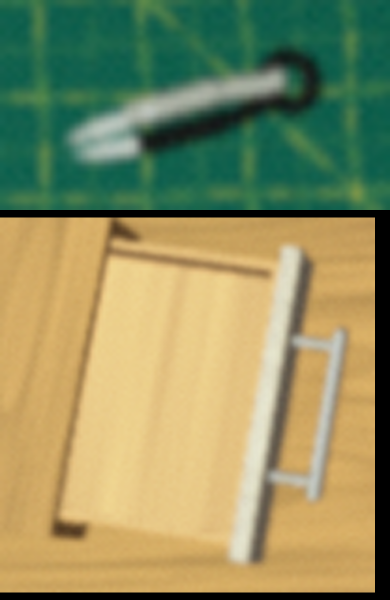

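Crop: ring at crop (290,80), blade tip at (75,145), handle middle near (205,103). The drawer is about 116 mm open with yaw about -8°. Now moving over the snips.

Emit:
carry_out --pt "0.44 -0.66 0 -0.54" --pt "0.44 -0.66 0 -0.54" --pt "0.44 -0.66 0 -0.54" --pt "0.44 -0.66 0 -0.54" --pt "0.44 -0.66 0 -0.54"

```text
t: 1.15
eef_pos: [381.8, 396.8, 214.8]
tcp_rot: [3.141, 0.0, 2.408]
ft_force: [-0.3, 0.5, 0.4]
opening: 1.0
grip_force: 0.0
```

Emit:
carry_out --pt "0.44 -0.66 0 -0.54" --pt "0.44 -0.66 0 -0.54" --pt "0.44 -0.66 0 -0.54" --pt "0.44 -0.66 0 -0.54" --pt "0.44 -0.66 0 -0.54"

```text
t: 1.65
eef_pos: [491.9, 231.7, 214.8]
tcp_rot: [3.141, 0.0, 2.125]
ft_force: [0.1, 0.5, -1.0]
opening: 0.998
grip_force: 0.0
```

Emit:
carry_out --pt "0.44 -0.66 0 -0.54" --pt "0.44 -0.66 0 -0.54" --pt "0.44 -0.66 0 -0.54" --pt "0.44 -0.66 0 -0.54" --pt "0.44 -0.66 0 -0.54"

```text
t: 2.15
eef_pos: [601.9, 66.6, 214.8]
tcp_rot: [3.141, 0.0, 1.842]
ft_force: [-0.9, 1.0, -0.5]
opening: 0.999
grip_force: 0.0
```

```bash
python3 - <<'E'
from h import *
print(ray("top",[(273.3,183.3),(237.5,194.2),(259.2,187.2)],9).round(1).tolist())
s=env.state();print(s["t"],s["eef_pos"],s["tcp_rot"],s["joints"])
im=shot("wrist","w0",(0,384,0,512))
for r in env.look_for("wrist","snips")[:2]:
    uv=[r["position"][1]*512,r["position"][0]*384];print(r["conf"],uv,ray("wrist",uv,9))
E
```

```text
[[611.8, 27.8], [583.0, 132.3], [601.6, 69.0]]
2.15 [601.91217363  66.58122354 214.76640105] [3.14130336e+00 4.31920633e-05 1.84208034e+00] [ 1.11562369e-03  4.62930307e-01  1.60856580e+00  4.05725633e-05
  1.06980621e+00 -2.70187877e-01]
0.77 [257.6896, 166.88639999999998] [[606.22480773  70.35100042]]
```

View pics/w0.png

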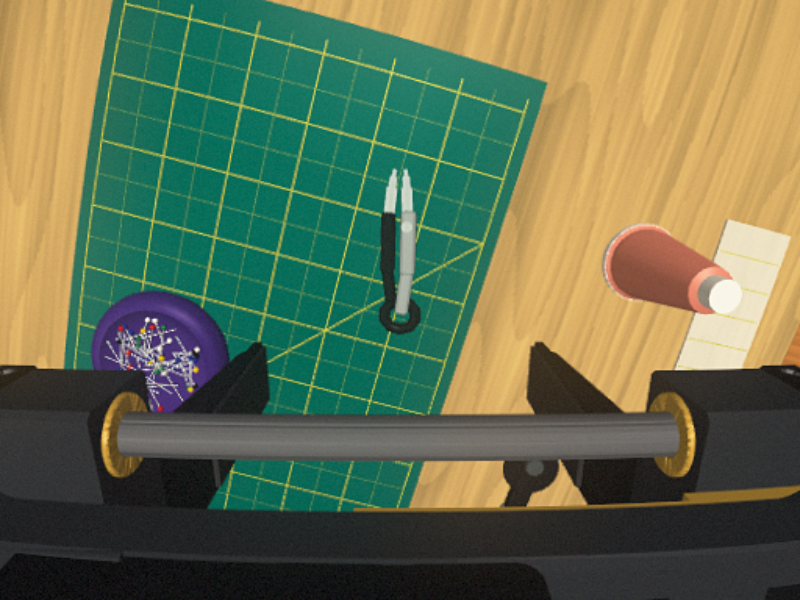

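The wrist view shows the snips upright in the picture: ring (401,314), blade tips (399,172), handle middle about (399,252). They are well aligned with the gripper.

```bash
python3 - <<'E'
from h import *
s=.64
q=ray("wrist",np.array([(401,314),(399,172),(399,252)])*s,9);print(q.round(1)); d=q[1]-q[0];print(np.degrees(np.arctan2(d[1],d[0])))
E
```

```text
[[616.2  29.7]
 [586.2 132.7]
 [601.8  76.1]]
106.24851665763448
```

Emit:
carry_out --pt "0 0.1 -0.9 0.1" --pt "0 0 -0.9 0" --pt "0 0 -0.9 0" --pt "0 0 -0.9 0" --pt "0 0 -0.4 0"

```text
t: 2.75
eef_pos: [599.2, 73.5, 11.0]
tcp_rot: [-3.137, -0.001, 1.856]
ft_force: [-0.1, -0.7, 0.3]
opening: 0.999
grip_force: 0.0
```

Emit:
carry_out --pt "0 0 -0.1 0" --pt "0 0 -0.1 0" --pt "0 0 0 0" --pt "0 0 0 0" --pt "0 0 0 0"

```text
t: 3.25
eef_pos: [601.7, 73.2, 5.8]
tcp_rot: [3.14, 0.001, 1.855]
ft_force: [-0.5, 0.3, 1.0]
opening: 1.001
grip_force: 0.0
```

Emit:
carry_out --pt "0 0 0 0" --pt "0 0 0 0" --pt "0 0 0 0" --pt "0 0 0 0" --pt "0 0 0 0" --fingers 1

```text
t: 3.75
eef_pos: [601.2, 73.1, 4.6]
tcp_rot: [3.142, -0.0, 1.855]
ft_force: [-0.5, 0.1, 0.3]
opening: 0.633
grip_force: 0.0
```

Emit:
carry_out --pt "0 0 0 0" --pt "0 0 0 0" --pt "0 0 0 0" --pt "0 0 0 0" --pt "0 0 0 0"

```text
t: 4.25
eef_pos: [601.1, 73.1, 4.7]
tcp_rot: [3.142, -0.0, 1.855]
ft_force: [0.7, 0.4, -0.3]
opening: 0.27
grip_force: 29.6
```

Emit:
carry_out --pt "0 0 0.2 0" --pt "0 0 0.5 0" --pt "0 0 0.6 0" --pt "0 0 0.6 0" --pt "0 0 0.6 0"

```text
t: 4.75
eef_pos: [601.0, 73.1, 131.6]
tcp_rot: [3.141, 0.0, 1.855]
ft_force: [0.1, -0.0, -0.5]
opening: 0.271
grip_force: 29.6
```

Emit:
carry_out --pt "-0.1 0.41 0 0.73" --pt "-0.1 0.41 0 0.73" --pt "-0.1 0.41 0 0.73" --pt "-0.1 0.41 0 0.73" --pt "-0.1 0.41 0 0.73"

```text
t: 5.25
eef_pos: [575.9, 176.4, 130.4]
tcp_rot: [3.141, 0.0, 2.24]
ft_force: [-0.9, -0.5, -0.8]
opening: 0.27
grip_force: 29.6
```

Emit:
carry_out --pt "-0.1 0.41 0 0.73" --pt "-0.1 0.41 0 0.73" --pt "-0.1 0.41 0 0.73" --pt "-0.1 0.41 0 0.73" --pt "-0.1 0.41 0 0.73"

```text
t: 5.75
eef_pos: [550.8, 279.0, 130.4]
tcp_rot: [3.141, 0.0, 2.623]
ft_force: [1.1, -0.2, -1.2]
opening: 0.27
grip_force: 29.6
```

Emit:
carry_out --pt "-0.1 0.41 0 0.73" --pt "-0.1 0.41 0 0.73" --pt "-0.1 0.41 0 0.73" --pt "-0.1 0.41 0 0.73" --pt "-0.1 0.41 0 0.73"

```text
t: 6.25
eef_pos: [525.8, 381.4, 130.4]
tcp_rot: [3.141, 0.0, 3.005]
ft_force: [-0.3, -0.6, -0.8]
opening: 0.272
grip_force: 29.6
```

```bash
python3 - <<'E'
from h import *
s=env.state();print(s["t"],s["eef_pos"],s["tcp_rot"],s["grip_force"])
im=shot("wrist","w1",(0,384,0,512))
E
```

```text
6.25 [525.79057709 381.44406521 130.38811561] [3.14133260e+00 2.24068412e-04 3.00489890e+00] 29.60752108381712
```

View pics/w1.png

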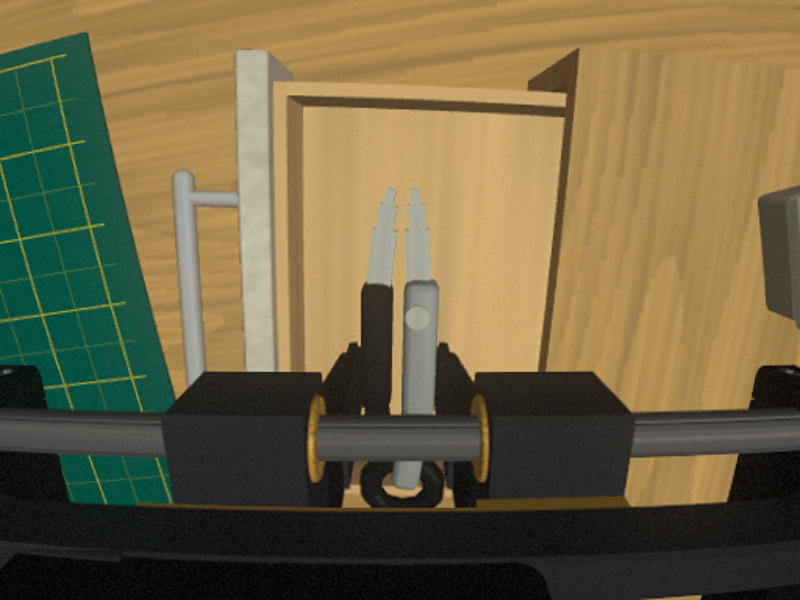

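The wrist view shows the snips held over the drawer interior, aligned with its width: drawer floor spans columns 300–550, snips at about 400. Lowering and releasing.

Emit:
carry_out --pt "0 0 -0.5 0" --pt "0 0 -0.6 0" --pt "0 0 -0.5 0" --pt "0 0 -0.3 0" --pt "0 0 -0.16 0"

```text
t: 6.8
eef_pos: [526.0, 380.3, 25.9]
tcp_rot: [-3.141, -0.001, 3.001]
ft_force: [0.8, 0.2, -1.1]
opening: 0.276
grip_force: 29.6
```

Emit:
carry_out --pt "0 0 0 0" --pt "0 0 0 0" --pt "0 0 0 0" --pt "0 0 0 0" --pt "0 0 0 0" --fingers 0.1

```text
t: 7.3
eef_pos: [526.4, 380.8, 27.3]
tcp_rot: [3.141, 0.001, 3.002]
ft_force: [0.4, -0.3, 0.0]
opening: 0.451
grip_force: 0.0
```

Emit:
carry_out --pt "0 0 0.3 0" --pt "0 0 0.5 0" --pt "0 0 0.5 0" --pt "0 0 0.5 0" --pt "0 0 0.5 0"

```text
t: 7.8
eef_pos: [526.2, 380.6, 144.0]
tcp_rot: [3.141, 0.001, 3.002]
ft_force: [0.2, -0.2, -0.9]
opening: 0.449
grip_force: 0.0
```

```bash
python3 - <<'E'
from h import *
s=env.state();print(s["t"],s["eef_pos"],s["tcp_rot"],s["grip_force"])
im=shot("wrist","w2",(0,384,0,512))
q=ray("top",[(0,0)],0)
E
```

```text
7.8 [526.15116107 380.62752565 144.0262039 ] [3.14090440e+00 7.55882599e-04 3.00169876e+00] 0.0
```

View pics/w2.png

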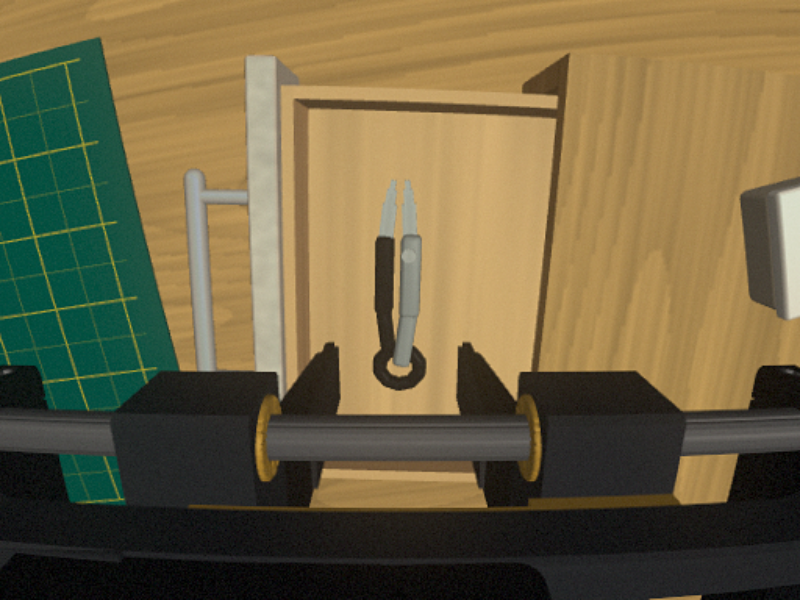

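The snips lie flat in the drawer: ring (400,367), tips (400,182), clear of the walls. Now going in front of the handle to push.

Emit:
carry_out --pt "-0.14 -0.67 0 0" --pt "-0.14 -0.67 0 0" --pt "-0.14 -0.67 0 0" --pt "-0.14 -0.67 0 0" --pt "-0.14 -0.67 0 0" --fingers 1

```text
t: 8.35
eef_pos: [490.8, 212.0, 142.7]
tcp_rot: [3.141, 0.001, 3.002]
ft_force: [0.6, -0.7, -0.5]
opening: 0.088
grip_force: 0.0
```

Emit:
carry_out --pt "0 0 -0.44 0" --pt "0 0 -0.44 0" --pt "0 0 -0.44 0" --pt "0 0 -0.44 0" --pt "0 0 -0.42 0"

```text
t: 8.85
eef_pos: [491.5, 213.2, 32.8]
tcp_rot: [3.141, 0.001, 3.002]
ft_force: [0.7, -0.5, -0.6]
opening: 0.007
grip_force: 0.0
```

Emit:
carry_out --pt "0.04 0.3 0 0" --pt "0.04 0.3 0 0" --pt "0.04 0.2 0 0" --pt "0.04 0.2 0 0" --pt "0.04 0.2 0 0"

```text
t: 9.35
eef_pos: [501.4, 274.3, 33.5]
tcp_rot: [3.141, 0.001, 3.002]
ft_force: [0.0, -0.5, 1.3]
opening: 0.004
grip_force: 0.8
```

Emit:
carry_out --pt "0.04 0.25 0 0" --pt "0.04 0.25 0 0" --pt "0.04 0.25 0 0" --pt "0.04 0.25 0 0" --pt "0.04 0.25 0 0"

```text
t: 9.85
eef_pos: [511.4, 336.7, 32.6]
tcp_rot: [3.141, 0.0, 3.002]
ft_force: [0.1, -1.9, 0.7]
opening: 0.005
grip_force: 0.8
```

```bash
python3 - <<'E'
from h import *
s=env.state();print(s["t"],s["eef_pos"],s["ft_force"])
shot("top","t1",(150,300,30,230))
E
```

```text
9.85 [511.38612379 336.69528822  32.59206103] [ 0.0753644  -1.9140201   0.70449535]
```

View pics/t1.png

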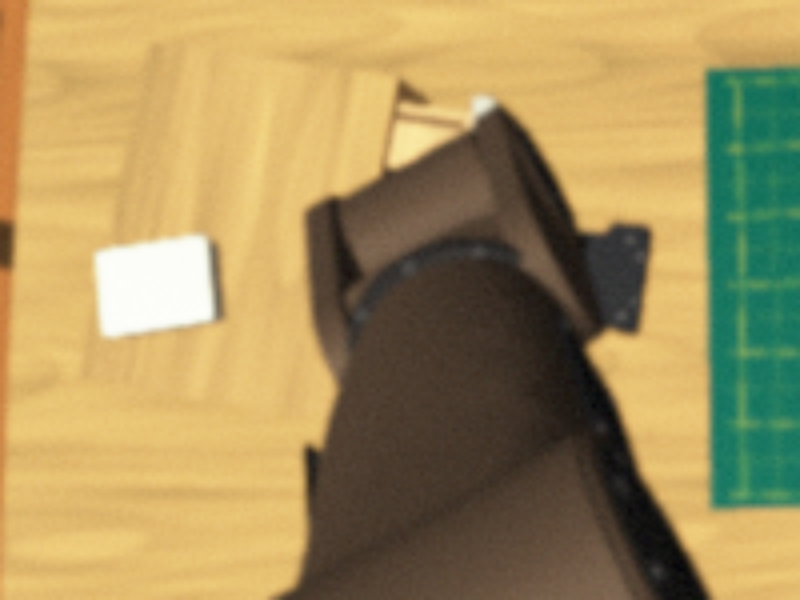

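The top view shows the drawer roughly two thirds shut, with a gap of about 35–40 mm at crop columns 395–470. Pushing on until the force rises.

Emit:
carry_out --pt "0.03 0.2 0 0" --pt "0.03 0.2 0 0" --pt "0.02 0.1 0 0" --pt "0.02 0.06 0 0" --pt "0 0.04 0 0"

```text
t: 10.4
eef_pos: [516.2, 365.8, 32.6]
tcp_rot: [-3.142, -0.0, 3.002]
ft_force: [0.1, -1.3, 0.0]
opening: 0.004
grip_force: 0.5
```

Emit:
carry_out --pt "0 0.02 0 0" --pt "0 0.02 0 0" --pt "0 0.02 0 0" --pt "0 0.02 0 0" --pt "0 0.02 0 0"

```text
t: 10.9
eef_pos: [516.3, 370.7, 32.7]
tcp_rot: [3.141, 0.0, 3.002]
ft_force: [1.2, -1.6, 0.9]
opening: 0.005
grip_force: 0.5
```

Still sliding at about 1.5 N; a few mm more.

Emit:
carry_out --pt "0 0.02 0 0" --pt "0 0.02 0 0" --pt "0 0.02 0 0" --pt "0 0.02 0 0" --pt "0 0.02 0 0"

```text
t: 11.4
eef_pos: [516.2, 375.7, 32.7]
tcp_rot: [3.141, 0.0, 3.002]
ft_force: [0.0, -1.4, 0.4]
opening: 0.01
grip_force: 0.5
```

Emit:
carry_out --pt "0 0.01 0 0" --pt "0 0.01 0 0" --pt "0 0.01 0 0" --pt "0 0.01 0 0" --pt "0 0.01 0 0"

```text
t: 11.9
eef_pos: [516.1, 378.2, 32.7]
tcp_rot: [3.142, -0.0, 3.002]
ft_force: [0.5, -1.5, 0.5]
opening: 0.007
grip_force: 0.5
```

Emit:
carry_out --pt "0 0.02 0 0" --pt "0 0.02 0 0" --pt "0 0.02 0 0" --pt "0 0.02 0 0" --pt "0 0.02 0 0"

```text
t: 12.4
eef_pos: [516.1, 383.2, 32.7]
tcp_rot: [3.141, -0.0, 3.002]
ft_force: [1.0, -1.8, -0.2]
opening: 0.0
grip_force: 0.5
```

```bash
python3 - <<'E'
from h import *
s=env.state();print(s["t"],s["eef_pos"],s["ft_force"])
E
```

```text
12.4 [516.14750992 383.22538996  32.66581361] [ 1.00666006 -1.75862945 -0.21558986]
```

Emit:
carry_out --pt "0 0.02 0 0" --pt "0 0.02 0 0" --pt "0 0.02 0 0" --pt "0 0.01 0 0" --pt "0 0.01 0 0"

```text
t: 12.9
eef_pos: [516.2, 387.2, 32.6]
tcp_rot: [3.142, -0.0, 3.002]
ft_force: [1.8, -1.0, 0.3]
opening: 0.003
grip_force: 0.5
```

Emit:
carry_out --pt "0 0.01 0 0" --pt "0 0.01 0 0" --pt "0 0.01 0 0" --pt "0 0.01 0 0" --pt "0 0.01 0 0"

```text
t: 13.4
eef_pos: [516.2, 389.0, 32.6]
tcp_rot: [-3.141, -0.0, 3.002]
ft_force: [1.8, -8.3, 1.8]
opening: -0.001
grip_force: 3.8
```

The force rose to 8 N, so the drawer is against its stop. One small extra press, then backing off and moving to the dish.

Emit:
carry_out --pt "0 0.01 0 0" --pt "0 0.01 0 0" --pt "-0.05 -0.4 0 0" --pt "-0.05 -0.4 0 0" --pt "-0.06 -0.4 0 0"

```text
t: 13.9
eef_pos: [507.9, 330.2, 32.6]
tcp_rot: [3.141, 0.0, 3.002]
ft_force: [0.2, -0.4, 0.9]
opening: 0.005
grip_force: 0.0
```

Emit:
carry_out --pt "0 0 0.4 0" --pt "0 0 0.4 0" --pt "0 0 0.4 0" --pt "0 0 0.4 0" --pt "0 0 0.2 0" --fingers -0.26

```text
t: 14.4
eef_pos: [508.5, 331.1, 124.3]
tcp_rot: [3.14, 0.002, 3.002]
ft_force: [-0.1, -0.4, -0.2]
opening: 0.367
grip_force: 0.0
```

Emit:
carry_out --pt "-0.117 -0.421 0 -0.75" --pt "-0.117 -0.421 0 -0.75" --pt "-0.117 -0.421 0 -0.75" --pt "-0.117 -0.421 0 -0.75" --pt "-0.117 -0.421 0 -0.75"

```text
t: 14.9
eef_pos: [478.4, 224.7, 122.4]
tcp_rot: [-3.142, -0.0, 2.606]
ft_force: [-0.6, 0.1, -0.3]
opening: 0.629
grip_force: 0.0
```

Emit:
carry_out --pt "-0.117 -0.421 0 -0.75" --pt "-0.117 -0.421 0 -0.75" --pt "-0.117 -0.421 0 -0.75" --pt "-0.117 -0.421 0 -0.75" --pt "-0.117 -0.421 0 -0.75"

```text
t: 15.4
eef_pos: [449.2, 119.5, 122.4]
tcp_rot: [-3.142, -0.0, 2.213]
ft_force: [0.6, 0.4, 0.3]
opening: 0.627
grip_force: 0.0
```

Emit:
carry_out --pt "-0.117 -0.421 0 -0.75" --pt "-0.117 -0.421 0 -0.75" --pt "-0.117 -0.421 0 -0.75" --pt "-0.117 -0.421 0 -0.75" --pt "-0.117 -0.421 0 -0.75"

```text
t: 15.9
eef_pos: [420.0, 14.2, 122.5]
tcp_rot: [-3.142, -0.0, 1.82]
ft_force: [0.3, 0.6, 0.6]
opening: 0.631
grip_force: 0.0
```

```bash
cat >> h.py <<'E'
def dish(cam):
    im=env.read_camera(cam);hsv=cv2.cvtColor(im,cv2.COLOR_RGB2HSV)
    m=((hsv[...,0]>118)&(hsv[...,0]<160)&(hsv[...,1]>90)).astype(np.uint8)
    m=cv2.morphologyEx(m,cv2.MORPH_CLOSE,np.ones((9,9)))
    n,l,st,c=cv2.connectedComponentsWithStats(m);i=1+np.argmax(st[1:,4]);y,x=np.nonzero(l==i)
    w=ray(cam,np.c_[x,y],18).astype(np.float32);c,r=cv2.minEnclosingCircle(w)
    return np.round([*c,r,*w.mean(0)],1)
E
python3 - <<'E'
from h import *
s=env.state();print(s["t"],s["eef_pos"],s["tcp_rot"])
shot("top","t2")
a=env.calibration("top")
print(dish("top"))
im=cv2.imread("pics/t2.png")
hc=ray("top",[(0,0)],0)
cv2.imwrite("pics/t2.png",cv2.resize(im,(768,576)))
E
```

```text
15.9 [420.03052482  14.20796416 122.46899417] [-3.14154238e+00 -1.88859831e-04  1.82047468e+00]Traceback (most recent call last):
  File "<stdin>", line 5, in <module>
  File "h.py", line 20, in dish
    n,l,st,c=cv2.connectedComponentsWithStats(m);i=1+np.argmax(st[1:,4]);y,x=np.nonzero(l==i)
                                                     ~~~~~~~~~^^^^^^^^^^
    return _wrapfunc(a, 'argmax', axis=axis, out=out, **kwds)
    return bound(*args, **kwds)
ValueError: attempt to get argmax of an empty sequence
```

View pics/t2.png

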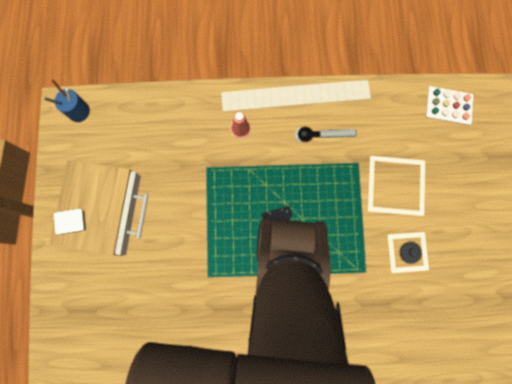

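The drawer now looks shut flush, and the arm hides the dish from the top camera. Lowering behind the dish and pushing.

Emit:
carry_out --pt "0 0 -0.6 0" --pt "0 0 -0.6 0" --pt "0 0 -0.5 0" --pt "0 0 -0.4 0" --pt "0 0 -0.17 0"

```text
t: 16.5
eef_pos: [420.0, 15.6, 7.6]
tcp_rot: [-3.14, -0.001, 1.825]
ft_force: [-1.2, -0.1, 0.2]
opening: 0.628
grip_force: 0.0
```

Emit:
carry_out --pt "0.04 -0.16 0 0" --pt "0.03 -0.1 0 0" --pt "0.03 -0.1 0 0" --pt "0.03 -0.1 0 0" --pt "0.03 -0.1 0 0"

```text
t: 17.0
eef_pos: [428.7, -13.7, 9.7]
tcp_rot: [3.141, 0.0, 1.823]
ft_force: [-0.5, 1.2, 1.0]
opening: 0.63
grip_force: 0.9
```

```bash
python3 - <<'E'
from h import *
s=env.state();print(s["t"],s["eef_pos"],s["ft_force"])
for c in ("wrist","side"):
    im=shot(c,c+"3")
    for r in env.look_for(c,"pin_dish")[:1]:
        uv=[r["position"][1]*512,r["position"][0]*384];print(c,r["conf"],uv,ray(c,uv,20))
a,b=[cv2.imread(f"pics/{c}3.png") for c in ("wrist","side")]
cv2.imwrite("pics/ws3.png",cv2.resize(np.hstack([a,b]),(800,300)))
E
```

```text
17.0 [428.69647945 -13.6549901    9.69911772] [-0.45753871  1.15029243  0.9796108 ]
wrist 0.96 [252.416, 305.01120000000003] [[437.18781554 -48.91883683]]
side 0.82 [221.4912, 247.7952] [[437.7602592  -69.03411423]]
```

View pics/ws3.png

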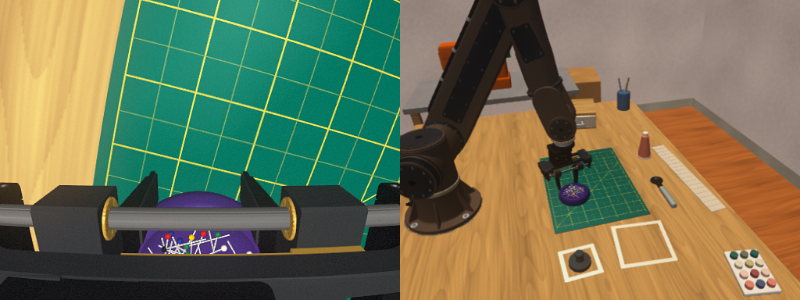

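The wrist and side views show the dish flat and centred between the two fingers, just touching (side image about (573,194)). Computing a gently steered path.

```bash
python3 - <<'E'
import numpy as np
D=57;tcp=np.array([428.7,-13.7]);a=-75.7;u=lambda a:np.array([np.cos(np.radians(a)),np.sin(np.radians(a))])
p=tcp+D*u(a);T=np.array([597,-334.])
rows=[]
for i in range(40):
    v=T-p;b=np.degrees(np.arctan2(v[1],v[0]));d=np.linalg.norm(v)
    if d<26: break
    da=np.clip(b-a,-1.5,1.5);a+=da;p=p+10*u(a);n=p-D*u(a);rows.append([*((n-tcp)/50),0,da/6]);tcp=n
for i in range(0,len(rows),5): print(np.round(rows[i:i+5],2).tolist())
print(p,a,tcp)
E
```

```text
[[0.03, -0.2, 0.0, 0.25], [0.03, -0.2, 0.0, 0.25], [0.04, -0.2, 0.0, 0.25], [0.04, -0.2, 0.0, 0.25], [0.05, -0.2, 0.0, 0.25]]
[[0.05, -0.2, 0.0, 0.25], [0.06, -0.19, 0.0, 0.25], [0.06, -0.19, 0.0, 0.25], [0.07, -0.19, 0.0, 0.25], [0.07, -0.19, 0.0, 0.25]]
[[0.08, -0.19, 0.0, 0.25], [0.08, -0.18, 0.0, 0.25], [0.09, -0.18, 0.0, 0.25], [0.11, -0.17, 0.0, 0.05], [0.11, -0.17, 0.0, 0.0]]
[[0.11, -0.17, 0.0, -0.0], [0.11, -0.17, 0.0, 0.0], [0.11, -0.17, 0.0, -0.0], [0.11, -0.17, 0.0, -0.0], [0.11, -0.17, 0.0, 0.0]]
[[0.11, -0.17, 0.0, -0.0], [0.11, -0.17, 0.0, -0.0], [0.11, -0.17, 0.0, -0.0], [0.11, -0.17, 0.0, -0.0], [0.11, -0.17, 0.0, -0.0]]
[[0.11, -0.17, 0.0, -0.0], [0.11, -0.17, 0.0, -0.0], [0.11, -0.17, 0.0, -0.0], [0.11, -0.17, 0.0, -0.0]]
[ 586.7530183  -318.86633065] -55.8981380738208 [ 554.7950618  -271.66793008]
```

Emit:
carry_out --pt "0.03 -0.2 0.0 0.25" --pt "0.03 -0.2 0.0 0.25" --pt "0.04 -0.2 0.0 0.25" --pt "0.04 -0.2 0.0 0.25" --pt "0.05 -0.2 0.0 0.25"

```text
t: 17.7
eef_pos: [437.7, -63.2, 9.2]
tcp_rot: [-3.141, -0.0, 1.956]
ft_force: [-0.9, 1.7, 0.5]
opening: 0.626
grip_force: 0.8
```

Emit:
carry_out --pt "0.05 -0.2 0.0 0.25" --pt "0.06 -0.19 0.0 0.25" --pt "0.06 -0.19 0.0 0.25" --pt "0.07 -0.19 0.0 0.25" --pt "0.07 -0.19 0.0 0.25"

```text
t: 18.2
eef_pos: [453.2, -111.1, 9.1]
tcp_rot: [-3.141, -0.001, 2.087]
ft_force: [-0.9, 1.6, -0.3]
opening: 0.631
grip_force: 0.9
```

Emit:
carry_out --pt "0.08 -0.19 0.0 0.25" --pt "0.08 -0.18 0.0 0.25" --pt "0.09 -0.18 0.0 0.25" --pt "0.11 -0.17 0.0 0.05" --pt "0.11 -0.17 0.0 0.0"

```text
t: 18.7
eef_pos: [477.1, -155.9, 9.2]
tcp_rot: [-3.141, -0.0, 2.169]
ft_force: [-0.3, 2.0, 0.7]
opening: 0.631
grip_force: 0.9
```

```bash
python3 - <<'E'
from h import *
s=env.state();print(s["t"],s["eef_pos"],s["tcp_rot"],s["ft_force"]);y=s["tcp_rot"][2]+np.pi
print("pred",s["eef_pos"][:2]+57*np.array([np.cos(y),np.sin(y)]))
for c in ("top","side"):
    try: print(c,dish(c))
    except Exception as e: print(c,e)
    for r in env.look_for(c,"pin_dish")[:1]:
        uv=[r["position"][1]*512,r["position"][0]*384];print(c,r["conf"],uv,ray(c,uv,20))
E
```

```text
18.7 [ 477.10335093 -155.86677037    9.15500502] [-3.14148050e+00 -3.83569484e-04  2.16897057e+00] [-0.31852911  2.0046001   0.69622894]
pred [ 509.20202719 -202.96958325]
top [248.3  55.6  21.1 241.5  54.6]
side [ 505.8 -200.    60.   508.1 -202.7]
side 0.92 [256.2048, 275.904] [[ 500.50697244 -204.05351206]]
```

Emit:
carry_out --pt "0.11 -0.17 0 0" --pt "0.11 -0.17 0 0" --pt "0.11 -0.17 0 0" --pt "0.11 -0.17 0 0" --pt "0.11 -0.17 0 0"

```text
t: 19.4
eef_pos: [504.9, -199.0, 9.1]
tcp_rot: [3.141, 0.0, 2.169]
ft_force: [-0.6, 1.8, -0.5]
opening: 0.626
grip_force: 0.4
```

Emit:
carry_out --pt "0.11 -0.17 0 0" --pt "0.11 -0.17 0 0" --pt "0.11 -0.17 0 0" --pt "0.11 -0.17 0 0" --pt "0.11 -0.17 0 0"

```text
t: 19.9
eef_pos: [532.3, -241.3, 9.2]
tcp_rot: [3.142, -0.0, 2.169]
ft_force: [-0.9, -0.6, -0.3]
opening: 0.63
grip_force: 0.6
```

```bash
python3 - <<'E'
from h import *
s=env.state();print(s["t"],s["eef_pos"],s["tcp_rot"],s["ft_force"]);y=s["tcp_rot"][2]+np.pi
print("pred",s["eef_pos"][:2]+57*np.array([np.cos(y),np.sin(y)]))
for c in ("side",):
    print(c,dish(c))
im=shot("side","s4",(150,384,120,432))
E
```

```text
19.9 [ 532.3136137  -241.29496739    9.15284377] [ 3.14154702e+00 -1.26427192e-04  2.16921087e+00] [-0.85831675 -0.60742982 -0.26231279]
pred [ 564.42360804 -288.39006547]
side [ 560.9 -285.9   59.   561.5 -288.4]
```

View pics/s4.png

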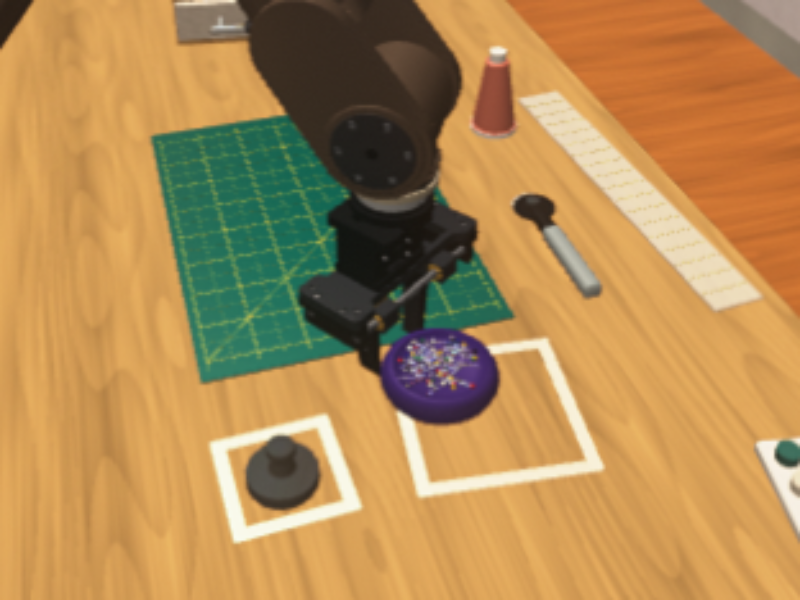

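The dish is off the mat, flat and entering the square at crop (440,375). The weight, cone and cutter are undisturbed. Pushing on 45 mm.

Emit:
carry_out --pt "0.11 -0.16 0 0" --pt "0.11 -0.15 0 0" --pt "0.11 -0.15 0 0" --pt "0.11 -0.15 0 0" --pt "0.1 -0.14 0 0"

```text
t: 20.5
eef_pos: [559.4, -278.8, 9.1]
tcp_rot: [3.142, 0.0, 2.169]
ft_force: [-1.2, 0.2, 0.0]
opening: 0.631
grip_force: 0.5
```

```bash
python3 - <<'E'
from h import *
s=env.state();print(s["t"],s["eef_pos"]);y=s["tcp_rot"][2]+np.pi
print("pred",s["eef_pos"][:2]+57*np.array([np.cos(y),np.sin(y)]))
print(dish("side"));
try: print(dish("top"))
except Exception as e: print(e)
c=np.array([597,-334]);q=[]
im=env.read_camera("side");hsv=cv2.cvtColor(im,cv2.COLOR_RGB2HSV)
m=((hsv[...,1]<75)&(hsv[...,2]>170)).astype(np.uint8)
pr=pix("side",[[597,-334,0]])[0]
n,l,st,ce=cv2.connectedComponentsWithStats(m)
for i in range(1,n):
    if st[i,4]>60: yy,xx=np.nonzero(l==i); w=ray("side",np.c_[xx,yy],0); 
    else: continue
    if np.linalg.norm(w.mean(0)-c)<110: print(st[i],cv2.minAreaRect(w.astype(np.float32)))
E
```

```text
20.5 [ 559.40962898 -278.80830116    9.11691931]
pred [ 591.51742785 -325.90489606]
[ 586.3 -323.6   58.7  588.4 -326. ]
[286.7 -27.3   5.9 287.3 -27.7]
[271 282  84  62 866] ((596.447509765625, -330.728759765625), (163.83270263671875, 164.62570190429688), 83.54417419433594)
```

Emit:
carry_out --pt "0.04 -0.05 0 0" --pt "0.04 -0.05 0 0" --pt "0.04 -0.05 0 0" --pt "0 0 0 0" --pt "0 0 0 0"

```text
t: 21.15
eef_pos: [565.0, -285.7, 9.2]
tcp_rot: [3.141, 0.0, 2.169]
ft_force: [-0.1, -0.6, 0.0]
opening: 0.631
grip_force: 0.0
```

Emit:
carry_out --pt "-0.11 0.16 0 0" --pt "-0.22 0.32 0 0" --pt "-0.22 0.32 0 0" --pt "0 0 0.6 0" --pt "0 0 0.6 0"

```text
t: 21.65
eef_pos: [536.4, -244.3, 69.3]
tcp_rot: [-3.141, -0.002, 2.17]
ft_force: [0.2, -0.2, 1.0]
opening: 0.632
grip_force: 0.0
```

Emit:
carry_out --pt "-0.4 0.6 0.4 0" --pt "-0.4 0.6 0.4 0" --pt "-0.4 0.6 0.4 0" --pt "-0.4 0.6 0 0" --pt "-0.4 0.6 0 0"

```text
t: 22.15
eef_pos: [436.1, -94.2, 129.8]
tcp_rot: [3.141, 0.001, 2.169]
ft_force: [1.2, 0.5, -0.2]
opening: 0.629
grip_force: 0.0
```

Emit:
carry_out --pt "-0.3 0.9 0 0" --pt "-0.3 0.9 0 0" --pt "0 0.9 0 0" --pt "0 0.9 0 0" --pt "0 0 0 0"

```text
t: 22.65
eef_pos: [406.1, 88.5, 129.4]
tcp_rot: [3.141, -0.0, 2.175]
ft_force: [-0.4, -1.0, -0.7]
opening: 0.632
grip_force: 0.0
```

```bash
python3 - <<'E'
from h import *
print(env.state()["t"],env.state()["eef_pos"])
print(dish("side"),dish("top"))
im=shot("top","t9");c=cv2.imread("pics/t9.png")
cv2.imwrite("pics/t9.png",cv2.resize(c,(800,600)))
E
```

```text
22.65 [406.14754311  88.5138771  129.3612786 ]
[ 597.1 -333.3   57.9  594.6 -333.6] [ 596.5 -333.7   52.9  596.1 -333.6]
```

View pics/t9.png

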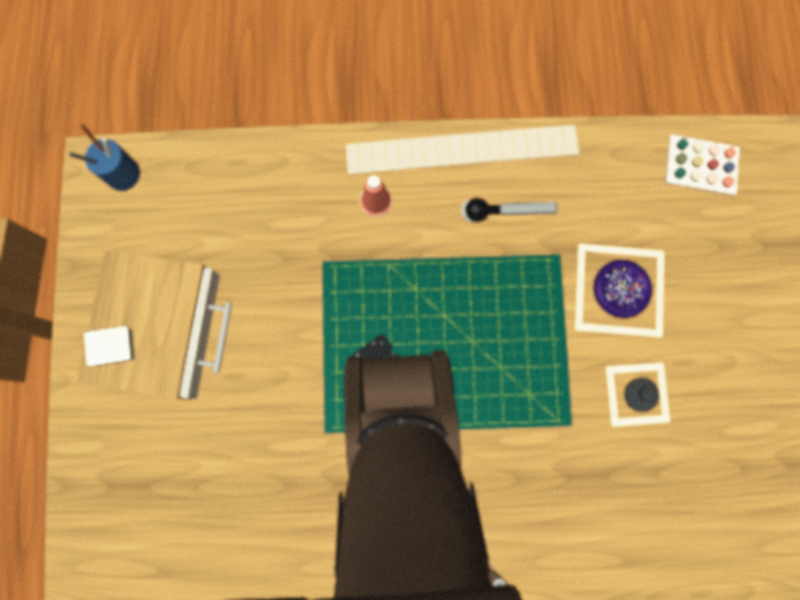

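The dish is centred in the taped square at (622,289), the drawer front is flush with the unit, and the weight, cone and cutter are where they started.

```bash
python3 -c "
from cell import env
print(env.job_done())"
```

```text
the job is handed in; nothing more can be done
None
```

The job is handed in, though the judge returned no verdict: the snips are in the drawer, which is pushed against its stop, the pin dish was slid flat to within about 3 mm of the large square's centre, and the weight, cone and cutter look unmoved in the final picture.

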